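# Hang the large hopper nut on the drying stand

## Robot

A 7-joint arm with a two-finger parallel gripper is mounted at the origin on the work surface; the furniture and walls round the work are solid. World frame = base frame: x ahead of the robot, y to its left, z up, the work surface at z = 0. Lengths are in m, angles in rad, forces in N, time in s.
With the tool pointing down it reaches from about 0.4 to 0.85 m from the base axis. Payload 10.4 kg.
Tool frame: the origin (TCP) lies midway between the tips of the shut fingers; the grasp point (between the pads) lies 19 mm behind it; z points along the fingers, y is the line along which they close (so a half turn about z gives the same grasp; the last joint's range is limited). The gripper opens to 87 mm and grips with 3 to 60 N. Pads are 19 mm wide; open, the fingers measure 117 mm over their backs; the gripper's body (75 mm by 190 mm) begins 51 mm behind the grasp point.
Start: joints at [-1.209, 0.332, -0.065, 1.46, 0.022, 1.35, -0.088], TCP at [0.235, 0.579, 0.223] pointing down, gripper open.
Joint ranges: [-2.6, 2.6], [-0.5, 2.12], [-1.47, 1.34], [0.16, 2.42], [-1.27, 4.41], [0.06, 2.06], [-2.6, 2.6]. Speed limits (rad/s): [2.22, 2.22, 2.79, 2.79, 3.14, 3.14, 3.14].

## Interface

Orientations are given as a unit quaternion [x, y, z, w].
In Python, from bench import r gives the robot as it stands.
- The arm moves only by the tool arm_command, never from a script. Its argument "moves" is one flat list of numbers, 4 for each row, row after row: the shift along the tool's x, y, z in cm, then the turn about the tool's z in degrees. A call has 1 to 12 rows; each row shifts and turns the commanded pose from where the row before left it, along the tool's axes as they then stand; what a row does not reach is not made up. A row lasts 1/12 s, in which the tool goes at most 41.7 mm and 7.16 degrees, less where a joint would pass 70% of its speed; a pose out of reach is approached as far as the arm can. A call with a gripper value outside its range is refused whole. "fingers" is the opening in per cent of the stroke, from 0 (shut) to 100 (fully open), set as the call begins (left out, the last holds). The fingers move at their own pace and stop on an object; "squeeze" is the grip in N (left out, the last holds). Time passes only in rows, so rows that do not move let the fingers close. It gives the time, the measured TCP pose, the force, the opening and the grip force at its end, in the units of the state.
- r.read_state(): the state, without advancing time (a new reading comes with each control period).
- r.camera(name): name is "scene" or "top" or "wrist"; returns the picture (400x640x3 uint8, red, green, blue); there is no depth.
- r.camera_info(name): a dict with "fx", "fy", "cx", "cy" (pixels), "origin" and "attitude" of the camera in the world. Camera axes: x right, y up, looking along -z (the intrinsics and any distortion apply to the point x, -y, -z); pixel columns grow to the right and rows downward; lengths in m; the calibration is good to about 2 mm. A picture is of the moment at which its call begins: read the wrist's pose just before it. camera_info takes no time and is no camera call; for the wrist camera it gives the pose at the moment of the call.
- r.close_job(): hands the job in; it is judged then, once.
The state is a dict: "time": time; "joint_positions": joint angles; "joint_vel": joint speeds; "joint_torque": joint torques, N m; "ee_pos": TCP position; "eef_rot": TCP orientation; "ft_force": force on the tool from outside, world axes, zero at the start; "torque": the same for the moment, N m; "width": finger opening in m; "grip_force": force on a finger pad.
Only numpy, scipy, OpenCV 4.12 (cv2) and the standard library are available. Lean on these libraries where they do the work, as an engineer would, in place of code of your own. Each camera call takes 0.05 s, during which the arm holds its last target. There are 200 camera calls.

## Task

Take the rod from the drying stand by its wooden handle, pass it through the large hopper nut, lift the nut on the rod and lay the rod back across both forks of the stand, so that the nut hangs on it between the forks. Carry the nut on the rod only, without taking hold of the nut itself, and leave the small nut where it is.

Things in the scene. Friction and masses are not known exactly. Their poses are not given: they have to be found in the camera images.
- rod: Steel rod, 10 mm thick, rounded tip, flat-sided dark wooden handle at one end; loose, 50 g. Origin on its axis, x along the shaft towards the tip. Handle x -110 to -66 mm (middle -88), 14 mm wide (y, grip here), z -16 to +12 mm; brass ferrule 13 mm thick to x = -59; tip at x = +72. At the start it lies level in the stand's forks, handle towards the robot.
- nut_large: The larger of two grey plastic six-sided nuts, 66 mm across flats, 36 mm long, smooth round through bore 40 mm wide; loose, about 0.12 kg. Origin in the middle of the bore, x along the bore. Stands on a flat, bore level 33 mm above the table, open at both ends, within 15 degrees of world x. Corners 38 mm from the axis. Hanging, its origin is 15 mm below the rod's axis.
- nut_small: The smaller nut of the same form and material, 46 mm across flats, 36 mm long, bore 24 mm. Origin in the middle of the bore, 23 mm above the table. Stays where it is. Either nut may be the left or the right one.
- stand: Drying stand, fixed: wooden base 124 x 84 x 14 mm, two upright steel Y forks of 8 mm bar at x = -42 and +42 mm. Origin on the table under its middle; x from the near to the far fork, within 12 degrees of world x. Each V opens upward at 90 degrees, prong tips 24 mm to either side, 118 mm high. A rod in the Vs, origin over the stand's middle, lies level, axis 103 mm above the table.
Not all that is in view belongs to the job. Leave any blue look-alike of the rod alone. Of the things that look like the stand, take the one that is farthest to the robot's right at the start.

How it is judged:
On the way:
1. the large nut hangs on the rod, lifted clear of the table (x of nut_large in the frame of rod between -0.065 and 0.06 m and y of nut_large in the frame of rod between -0.02 and 0.02 m and z of nut_large in the frame of rod between -0.02 and 0.02 m and height (world z) of nut_large above 0.08 m and contact force between the fingers and nut_large below 1 N), for 0.2 s.
At the end, for the whole second after the job is handed in: The rod lies still in both forks (origin within 30 mm of the stand's middle along it, 12 mm across, 11 mm in height, in line within 8 degrees); the large nut hangs still on it between the forks (within 35 mm of the middle along, 25 mm across); the small nut is within 30 mm of its start (x of nut_large in the frame of rod between -0.065 and 0.06 m and y of nut_large in the frame of rod between -0.02 and 0.02 m and z of nut_large in the frame of rod between -0.02 and 0.02 m and x of nut_large in the frame of stand between -0.035 and 0.035 m and y of nut_large in the frame of stand between -0.025 and 0.025 m and z of nut_large in the frame of stand between 0.07 and 0.105 m and x of rod in the frame of stand between -0.03 and 0.03 m and y of rod in the frame of stand between -0.012 and 0.012 m and z of rod in the frame of stand between 0.092 and 0.114 m and angle between the x axis of rod and the x axis of stand, either way round below 0.15 rad and linear speed of rod below 0.03 m/s and linear speed of nut_large below 0.06 m/s and distance of nut_small from where it was at the start of the episode below 0.03 m); the robot touches nothing.
It fails at once if the fingers press on the large nut (more than 5 N) (contact force between the fingers and nut_large above 5 N).
It fails at once if the small nut is moved by more than 30 mm (distance of nut_small from where it was at the start of the episode above 0.03 m).
It also fails if it takes over 58 s, if anything falls off the work surface, if the arm or the gripper's body presses on something with over 40 N, if the wrist force passes 120 N, or if a joint passes its speed limit or range.

## Working session

There is one attempt and no reset: what is moved stays moved. The work goes in short steps, Python scripts to look and compute and a tool call to move; the robot and the scene stay as the last step left them, time stands still between calls to the robot, and variables do not carry over. Pictures are saved under pics/ and viewed, at most 10 in all, crops included, and the job is handed in when it is done.

Besides the shell and the picture viewer there is one more tool, called after ">>>" by a JSON object that holds its "name" and its "arguments", one argument or row to a line. arm_command: Moves the arm, as the interface text tells. Its arguments: {"type":"object","properties":{"moves":{"type":"array"},"fingers":{"type":"number"},"squeeze":{"type":"number"}},"required":["moves"]}

```bash
mkdir -p pics; ls; python3 - <<'E'
from bench import r
import cv2,numpy as np
for n in("scene","top"):
    im=r.camera(n); cv2.imwrite(f"pics/{n}0.png",im[:,:,::-1]); i=r.camera_info(n); print(n,i)
s=r.read_state();print(s['ee_pos'],s['eef_rot'],s['time'])
E
```

```text
pics
scene {'fx': 491.23938906543555, 'fy': 491.23938906543555, 'cx': 307.1092084277476, 'cy': 200.8928032443303, 'origin': array([ 0.08610031, -0.57323065,  0.90162109]), 'attitude': array([ 0.32833942, -0.10149311, -0.29903577,  0.89020783])}
top {'fx': 447.7756547663273, 'fy': 447.7756547663273, 'cx': 318.8944432678461, 'cy': 203.35157265338077, 'origin': array([ 0.38420164, -0.00416369,  1.05952064]), 'attitude': array([ 0.03200237, -0.04769333, -0.69755796,  0.71422272])}
[0.23447068 0.57898935 0.2218403 ] [ 1.91206225e-01  9.81549685e-01 -6.21078493e-04 -9.47479618e-05] 0.1
```

View pics/scene0.png

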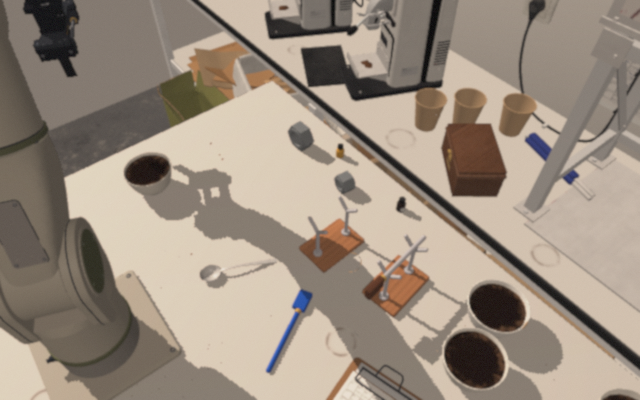

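View pics/top0.png

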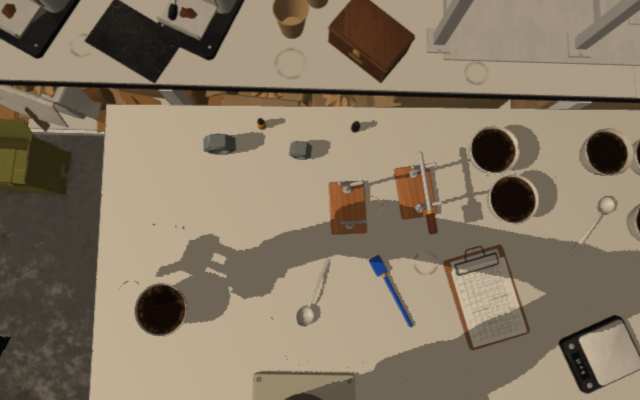

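The right-hand stand (top view, base near (415,192)) holds the rod, with its tip at about (421,153) and the handle end at about (432,230). The large nut is at (219,144), the small nut at (300,150), and the decoy stand at (348,207).

```bash
cat > h.py <<'E'
from bench import r
import cv2,numpy as np
from scipy.spatial.transform import Rotation as R
def ray(i,u,v):
    d=np.array([(u-i['cx'])/i['fx'],-(v-i['cy'])/i['fy'],-1.]); return np.array(i['origin']),R.from_quat(i['attitude']).apply(d)
def plane(i,u,v,z):
    o,d=ray(i,u,v); return o+d*(z-o[2])/d[2]
def proj(i,p):
    c=R.from_quat(i['attitude']).inv().apply(np.array(p)-i['origin']); return i['cx']-i['fx']*c[0]/c[2], i['cy']+i['fy']*c[1]/c[2]
E
python3 - <<'E'
from h import *
i=r.camera_info("top")
print(i.keys())
for n,u,v,z in [("tip",421,153,.103),("hend",432,230,.103),("large",219,144,.05),("small",300,150,.04),("edge",219,105,0),("backwall",219,95,0),("basefarL",394,168,.014),("basenearR",440,214,.014)]: print(n,plane(i,u,v,z).round(3))
a=cv2.imread("pics/top0.png");b=cv2.imread("pics/scene0.png")
z=lambda m,x,y,w,h:cv2.resize(m[y:y+h,x:x+w],(400,300),interpolation=cv2.INTER_CUBIC)
cv2.imwrite("pics/c1.png",np.vstack([np.hstack([z(a,370,140,100,75)*1,z(a,190,110,140,105)]),np.hstack([z(b,350,225,100,75),z(b,270,110,100,75)])]))
E
```

```text
dict_keys(['fx', 'fy', 'cx', 'cy', 'origin', 'attitude'])
tip [ 0.609 -0.245  0.103]
hend [ 0.441 -0.269  0.103]
large [0.63  0.207 0.05 ]
small [0.623 0.021 0.04 ]
edge [0.739 0.222 0.   ]
backwall [0.764 0.223 0.   ]
basefarL [ 0.592 -0.203  0.014]
basenearR [ 0.485 -0.312  0.014]
```

View pics/c1.png

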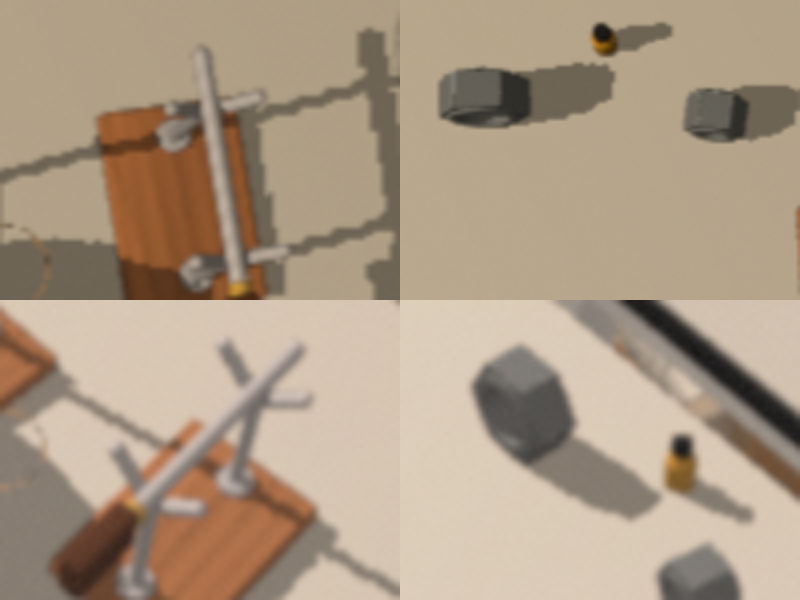

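The crops confirm the layout. I'll fly over the large nut first and look at it with the wrist camera.

>>> {"name": "arm_command", "arguments": {
  "moves": [-3.2,-2,-0.65,0,-3.2,-2,-0.65,0,-3.2,-2,-0.65,0,-3.2,-2,-0.65,0,-3.2,-2,-0.65,0,-3.2,-2,-0.65,0,-3.2,-2,-0.65,0,-3.2,-2,-0.65,0,-3.2,-2,-0.65,0,-3.2,-2,-0.65,0,-3.2,-2,-0.65,0,-3.2,-2,-0.65,0],
  "fingers": 60
}}

```text
time: 1.1
ee_pos: [0.501, 0.2109, 0.3007]
eef_rot: [0.191, 0.982, -0.0, -0.0]
ft_force: [0.8, 0.8, -0.9]
width: 0.052
grip_force: 0.0
```

>>> {"name": "arm_command", "arguments": {
  "moves": [0,0,0,-6,0,0,0,-6,0,0,0,-6,0,0,0,-6,0,0,0,0,0,0,0,0]
}}

```text
time: 1.6
ee_pos: [0.5003, 0.2127, 0.3003]
eef_rot: [-0.015, 1.0, -0.0, -0.0]
ft_force: [0.2, -0.4, 0.4]
width: 0.0522
grip_force: 0.0
```

```bash
python3 - <<'E'
from h import *
s=r.read_state(); i=r.camera_info("wrist"); im=r.camera("wrist"); cv2.imwrite("pics/w1.png",im[:,:,::-1])
print(s['ee_pos'],s['eef_rot'],s['time'],s['width'],s['joint_positions'],i, proj(i,[.63,.207,.066]))
import pickle;pickle.dump(i,open("w1.pkl","wb"))
E
```

```text
[0.50032563 0.21265479 0.30028837] [-1.53786931e-02  9.99881715e-01 -6.32037062e-05 -2.18435096e-04] 1.6 0.052229675870462795 [-0.69001618  0.11598439  0.22534627  1.56453409 -0.02608471  1.46446574
  1.13820185] {'fx': 339.485603489615, 'fy': 339.485603489615, 'cx': 313.05234377490837, 'cy': 196.56218361803496, 'origin': array([0.4165771 , 0.20974168, 0.4622465 ]), 'attitude': array([-0.10682652, -0.11066707,  0.7090605 ,  0.68816721])} (np.float64(305.7801512272061), np.float64(260.0445665144622))
```

View pics/w1.png

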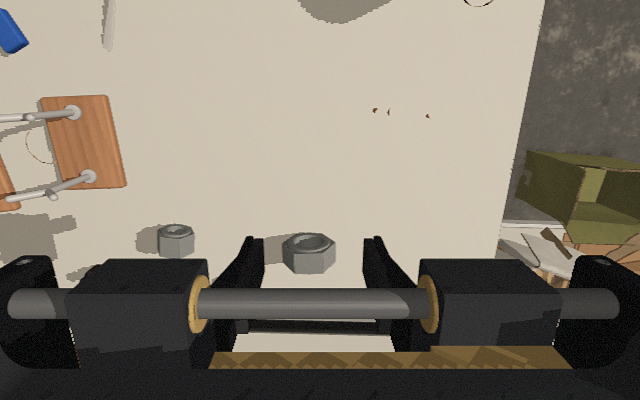

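The wrist picture shows the large nut at about (310,253), its bore facing the robot, and the small nut at (176,240). I'll zoom in to find the bore axis.

```bash
python3 - <<'E'
import cv2,numpy as np
a=cv2.imread("pics/w1.png")[220:285,265:355]
cv2.imwrite("pics/w1c.png",cv2.resize(cv2.convertScaleAbs(a,alpha=1.5),None,fx=8,fy=8,interpolation=cv2.INTER_CUBIC))
E
```

```text
(no output)
```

View pics/w1c.png

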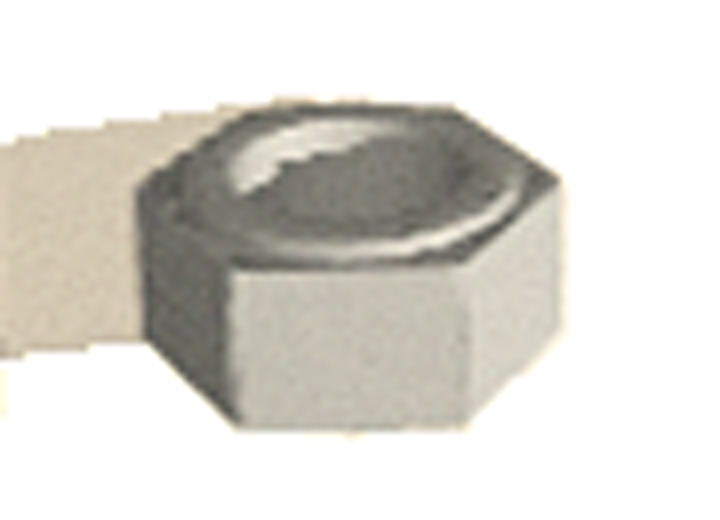

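The near face has its side corners at (138,190) and (560,182) in the crop. The top flat's corners are (230,270), (465,264), (462,430) and (240,430).

```bash
python3 - <<'E'
from h import *
import pickle
i=pickle.load(open("w1.pkl","rb"))
P={k:plane(i,265+u/8-.5,220+v/8-.5,z) for k,u,v,z in [("L",138,190,.033),("Rr",560,182,.033),("nl",230,270,.066),("nr",465,264,.066),("fl",240,430,.066),("fr",462,430,.066)]}
for k in P:print(k,P[k].round(4))
print("side w",np.linalg.norm(P["L"]-P["Rr"]),"top w",np.linalg.norm(P["nl"]-P["nr"]),np.linalg.norm(P["fl"]-P["fr"]),"len",np.linalg.norm(P["nl"]-P["fl"]),np.linalg.norm(P["nr"]-P["fr"]))
d=P["Rr"]-P["L"];print("axis yaw side",np.degrees(np.arctan2(-d[0],d[1])), "nearface mid",(P["L"]+P["Rr"])/2)
m=(P["fl"]+P["fr"]-P["nl"]-P["nr"]);print("axis yaw len",np.degrees(np.arctan2(m[1],m[0])))
d=P["nr"]-P["nl"];print(np.degrees(np.arctan2(-d[0],d[1])));d=P["fr"]-P["fl"];print(np.degrees(np.arctan2(-d[0],d[1])))
print("top centre",sum(P[k] for k in("nl","nr","fl","fr"))/4)
# top cam proj check
t=r.camera_info("top"); print([proj(t,P[k]) for k in ("L","Rr","fl","fr")])
E
```

```text
L [0.6227 0.1728 0.033 ]
Rr [0.6191 0.2459 0.033 ]
nl [0.6207 0.1906 0.066 ]
nr [0.6185 0.2285 0.066 ]
fl [0.6499 0.1926 0.066 ]
fr [0.6488 0.2292 0.066 ]
side w 0.07320709239998549 top w 0.038019221524151346 0.036638312407714875 len 0.02929893968902005 0.030355009928984586
axis yaw side 2.889935280942056 nearface mid [0.62090107 0.2093781  0.033     ]
axis yaw len 2.5817786230828816
3.3173586596826885
1.693077356051796
top centre [0.63446178 0.2102113  0.066     ]
[(np.float64(234.88269908288189), np.float64(149.204307756611)), (np.float64(203.2588734575805), np.float64(149.9012996921286)), (np.float64(224.2660885791158), np.float64(133.81552157573782)), (np.float64(207.97621193566306), np.float64(133.82902791915348))]
```

The nut's bore axis is at a yaw of about 3°, and its centre is near (0.636, 0.210). Next I'll move over the stand.

>>> {"name": "arm_command", "arguments": {
  "moves": [0.28,-3.98,0,0,0.28,-3.98,0,0,0.28,-3.98,0,0,0.28,-3.98,0,0,0.28,-3.98,0,0,0.28,-3.98,0,0,0.28,-3.98,0,0,0.28,-3.98,0,0,0.28,-3.98,0,0,0.28,-3.98,0,0,0.28,-3.98,0,0,0.28,-3.98,0,0]
}}

```text
time: 2.65
ee_pos: [0.4827, -0.2675, 0.3008]
eef_rot: [-0.016, 1.0, 0.0, 0.0]
ft_force: [0.4, 0.5, -0.0]
width: 0.0522
grip_force: 0.0
```

>>> {"name": "arm_command", "arguments": {
  "moves": [0,0,0,-5,0,0,0,-5,0,0,0,0,0,0,0,0]
}}

```text
time: 2.98
ee_pos: [0.4832, -0.2655, 0.3004]
eef_rot: [-0.102, 0.995, 0.0, -0.0]
ft_force: [-0.7, -0.0, 0.3]
width: 0.0523
grip_force: 0.0
```

```bash
python3 - <<'E'
from h import *
s=r.read_state(); i=r.camera_info("wrist"); im=r.camera("wrist"); cv2.imwrite("pics/w2.png",im[:,:,::-1])
print(s['ee_pos'],s['eef_rot'],s['time'],s['joint_positions'], i['origin'])
import pickle;pickle.dump(i,open("w2.pkl","wb"))
E
```

```text
[ 0.48318403 -0.26546455  0.30038995] [-1.02015522e-01  9.94782793e-01  1.52437284e-04 -7.16086953e-05] 2.9833 [-0.16865829  0.14378547  0.66495956  1.56404063 -0.08920425  1.46481445
  2.27594066] [ 0.40110567 -0.28295075  0.46233383]
```

View pics/w2.png

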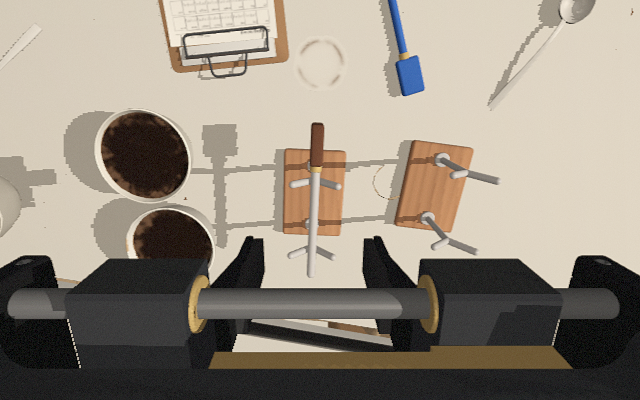

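The handle runs from (317,123) to (316,167) and the tip is at (311,277). The stand base corners are (285,149), (346,151), (340,236) and (284,233).

```bash
python3 - <<'E'
from h import *
import pickle
i=pickle.load(open("w2.pkl","rb"))
a=cv2.cvtColor(cv2.imread("pics/w2.png"),cv2.COLOR_BGR2GRAY)
h=plane(i,317.3,123.5,.110);t=plane(i,311,276.5,.105);f=plane(i,316,170,.103)
print("hend",h,"ferr",f,"tip",t,np.linalg.norm((h-t)[:2]))
d=t-h;y=np.arctan2(d[1],d[0]);print("yaw",np.degrees(y))
u=np.array([np.cos(y),np.sin(y)]); print("mid handle",h[:2]+u*.022,t[:2]-u*.16,"origin",t[:2]-u*.072)
b=[plane(i,*p,.014) for p in[(285,149),(346,151),(340,236),(284,233)]]
print("stand",sum(b)/4,[np.linalg.norm(b[k]-b[k-1]) for k in range(4)])
d=(b[2]+b[3]-b[0]-b[1]);print("stand yaw",np.degrees(np.arctan2(d[1],d[0])))
T=r.camera_info("top");print("top tip",plane(T,420.5,151.7,.105),"top hend",plane(T,433,231,.11))
# tool-frame shift to handle mid
s=r.read_state();q=R.from_quat(s['eef_rot'])
g=(h[:2]+u*.022+t[:2]-u*.16)/2
print(q.inv().apply([g[0]-s['ee_pos'][0],g[1]-s['ee_pos'][1],.103-.019-s['ee_pos'][2]])*100, "tool y yaw-90",np.degrees(np.arctan2(*q.apply([0,1,0])[[1,0]]))-90)
E
```

```text
hend [ 0.43385477 -0.27132666  0.11      ] ferr [ 0.48324711 -0.26227877  0.103     ] tip [ 0.61158111 -0.24155205  0.105     ] 0.18020316561928748
yaw 9.51048014623835
mid handle [ 0.45555238 -0.26769165] [ 0.45378025 -0.26798854] origin [ 0.54057072 -0.25344847]
stand [ 0.5374018  -0.25330875  0.014     ] [np.float64(0.1212513357568263), np.float64(0.08107351755707347), np.float64(0.12332100051169666), np.float64(0.08065175004686462)]
stand yaw 9.44338138045698
top tip [ 0.61170636 -0.2437505   0.105     ] top hend [ 0.43874086 -0.26872121  0.11      ]
[ 2.85485238  0.32878525 21.64649303] tool y yaw-90 11.73853083372822
```

>>> {"name": "arm_command", "arguments": {
  "moves": [0.95,0.1,0,0.7,0.95,0.1,0,0.7,0.95,0.1,0,0.8,0,0,4,0,0,0,4,0,0,0,4,0,0,0,3.6,0,0,0,3,0,0,0,2,0,0,0,1,0,0,0,0,0,0,0,0,0]
}}

```text
time: 4.03
ee_pos: [0.4546, -0.2686, 0.0855]
eef_rot: [-0.085, 0.996, -0.0, 0.0]
ft_force: [0.7, 0.1, 0.6]
width: 0.0522
grip_force: 0.0
```

```bash
python3 - <<'E'
from h import *
s=r.read_state(); i=r.camera_info("wrist"); im=r.camera("wrist"); cv2.imwrite("pics/w3.png",im[:,:,::-1])
print(s['ee_pos'],s['joint_positions'],proj(i,[.4546,-.268,.103]),proj(i,[.4346,-.271,.103]),proj(i,[.6116,-.2425,.103]))
q=R.from_quat(s['eef_rot']);print(np.degrees(np.arctan2(*q.apply([0,1,0])[[1,0]]))-90,s['ft_force'])
E
```

```text
[ 0.45462992 -0.26857022  0.08545309] [-0.11603345  0.27723707  0.64580426  1.90604662 -0.1947879   1.01997193
  2.3541026 ] (np.float64(314.8719580742109), np.float64(271.59637056746186)) (np.float64(315.80580359268527), np.float64(232.88934741406976)) (np.float64(312.51896117475457), np.float64(497.37447717820925))
9.703513594987385 [0.67462366 0.05541134 0.59171765]
```

View pics/w3.png

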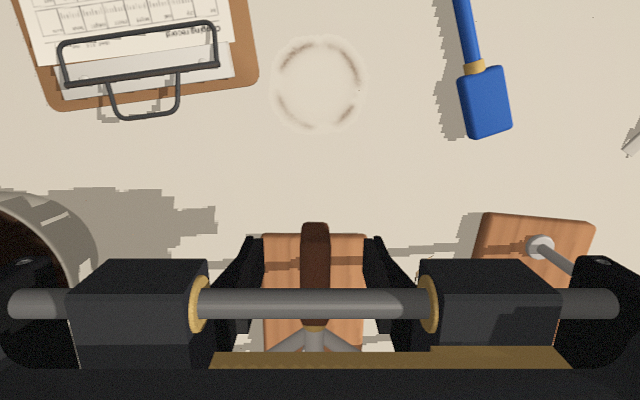

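The handle is centred between the fingers at (314,270), so I'll grip it and lift.

>>> {"name": "arm_command", "arguments": {
  "moves": [0,0,0,0,0,0,0,0,0,0,0,0,0,0,0,0,0,0,0,0,0,0,0,0,0,0,0,0,0,0,0,0],
  "fingers": 0,
  "squeeze": 55
}}

```text
time: 4.75
ee_pos: [0.4547, -0.2683, 0.0845]
eef_rot: [-0.085, 0.996, 0.0, 0.0]
ft_force: [-0.1, -0.0, 0.9]
width: 0.0134
grip_force: 55.0
```

>>> {"name": "arm_command", "arguments": {
  "moves": [0,0,-0.5,0,0,0,-1,0,0,0,-1.5,0,0,0,-2,0,0,0,-2,0,0,0,-2,0,0,0,-1,0,0,0,0,0]
}}

```text
time: 5.42
ee_pos: [0.4557, -0.269, 0.1871]
eef_rot: [-0.085, 0.996, -0.001, 0.002]
ft_force: [-0.1, -0.8, -1.0]
width: 0.0134
grip_force: 55.0
```

```bash
cat > go.py <<'E'
import sys
from h import *
# target tcp x y z, tool-y yaw minus 90 (deg)
def go(x,y,z,yaw):
    s=r.read_state();q=R.from_quat(s['eef_rot']);p=np.array(s['ee_pos'])
    cur=np.degrees(np.arctan2(*q.apply([0,1,0])[[1,0]]))-90
    print("t",s['time'],"tcp",p.round(4),"w",s['width'],"yaw",round(cur,2),"shift cm (turn last)",(q.inv().apply(np.array([x,y,z])-p)*100).round(2),"turn",round(cur-yaw,2),"j7",s['joint_positions'][6].round(2))
if __name__=="__main__": go(*map(float,sys.argv[1:]))
E
python3 go.py 0.44 0.20 0.20 3
```

```text
t 5.4167 tcp [ 0.4557 -0.269   0.1871] w 0.013361411866617011 yaw 9.75 shift cm (turn last) [-6.39 46.49 -1.33] turn 6.75 j7 2.28
```

>>> {"name": "arm_command", "arguments": {
  "moves": [-0.3,3,0,0,-0.4,3.9,0,0,-0.4,4,0,0,-0.4,4,0,0,-0.4,4,0,0,-0.4,4,0,0,-0.4,4,0,0,-0.5,4,0,0,-0.5,4,0,0,-0.5,4,0,0,-0.4,4,0,0,-0.3,3.7,0,0]
}}

```text
time: 6.42
ee_pos: [0.4228, 0.2014, 0.1836]
eef_rot: [-0.085, 0.996, 0.0, -0.001]
ft_force: [0.3, 0.4, 0.1]
width: 0.0139
grip_force: 55.0
```

>>> {"name": "arm_command", "arguments": {
  "moves": [0,0,1,2.5,0,0,3,2.5,0,0,3,1.7,0,0,0,0,0,0,0,0,0,0,0,0]
}}

```text
time: 6.92
ee_pos: [0.4243, 0.1993, 0.1155]
eef_rot: [-0.027, 1.0, 0.0, 0.0]
ft_force: [1.2, -0.3, -0.4]
width: 0.0135
grip_force: 55.0
```

```bash
python3 - <<'E'
from h import *
from go import go
go(.4253,.1992,.0145,3)
a=r.camera("top")[:,:,::-1];b=r.camera("scene")[:,:,::-1];c=r.camera("wrist")[:,:,::-1]
i=r.camera_info("wrist");print([np.round(proj(i,p),1) for p in([.618,.209,.033],)])
z=lambda m,x,y,w,h:cv2.resize(m[y:y+h,x:x+w],(400,300),interpolation=cv2.INTER_CUBIC)
cv2.imwrite("pics/c2.png",np.vstack([np.hstack([z(a,170,120,120,90),z(b,230,100,120,90)]),np.hstack([z(c,0,0,640,400),z(c,240,190,140,105)])]))
E
```

```text
t 6.9167 tcp [0.4243 0.1993 0.1155] w 0.013498916474742577 yaw 3.1 shift cm (turn last) [-0.09 -0.02 10.1 ] turn 0.1 j7 1.1
[array([312.2, 398.4])]
```

View pics/c2.png

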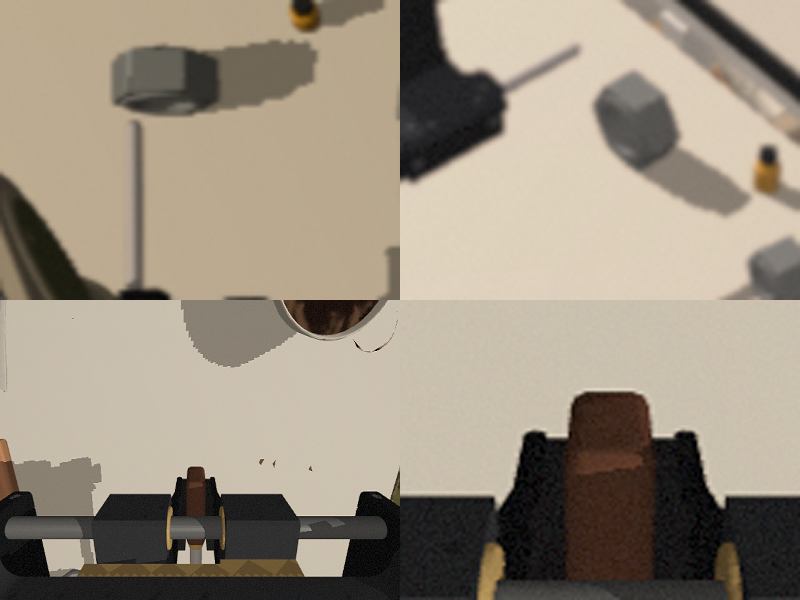

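The top crop shows the rod tip just short of the nut, at pixel (210.5,156.6) in the full top picture. In the scene picture the tip is at (283.7,114.1). I'll triangulate the tip from these.

```bash
python3 - <<'E'
from h import *
from go import go
T=r.camera_info("top");S=r.camera_info("scene")
def tri(a,b):
    (o1,d1),(o2,d2)=ray(T,*a),ray(S,*b)
    k=np.linalg.lstsq(np.c_[d1,-d2],o2-o1,rcond=None)[0]
    return o1+k[0]*d1,o2+k[1]*d2
print("tip",tri((210.5,156.2),(283.7,114.3)),"expected",[.4243+.16*np.cos(np.radians(3.1)),.1993+.16*np.sin(np.radians(3.1)),.134])
print("tip on plane",plane(T,210.5,156.2,.134),"rod back",plane(T,170+137/3.333,120+285/3.333,.134))
E
```

```text
tip (array([0.58273298, 0.20536798, 0.13491382]), array([0.58323021, 0.20509451, 0.13495862])) expected [np.float64(0.5840658672521939), np.float64(0.20795261007756405), 0.134]
tip on plane [0.5829292  0.20557506 0.134     ] rod back [0.47922321 0.1992133  0.134     ]
```

>>> {"name": "arm_command", "arguments": {
  "moves": [0,0,2,0,0,0,3,0,0,0,3,0,0,0,1.5,0,0,0,0.6,0,0,0,0,0,0,0,0,0]
}}

```text
time: 7.65
ee_pos: [0.4248, 0.1997, 0.0147]
eef_rot: [-0.027, 1.0, 0.0, 0.001]
ft_force: [0.4, 0.7, 0.4]
width: 0.0134
grip_force: 55.0
```

```bash
python3 - <<'E'
from h import *
from go import go
go(.548,.2056,.0145,3)
print(r.read_state()['ft_force'])
T=r.camera_info("top");S=r.camera_info("scene")
a=r.camera("top")[:,:,::-1];b=r.camera("scene")[:,:,::-1]
tip=np.array([.584,.208,.033])
print(proj(T,tip),proj(S,tip))
z=lambda m,x,y,w,h:cv2.resize(m[y:y+h,x:x+w],(400,300),interpolation=cv2.INTER_CUBIC)
cv2.imwrite("pics/c3.png",cv2.convertScaleAbs(np.hstack([z(a,180,120,80,60),z(b,260,110,80,60)]),alpha=1.2))
E
```

```text
t 7.65 tcp [0.4248 0.1997 0.0147] w 0.013388231012056809 yaw 3.06 shift cm (turn last) [-12.34  -0.07   0.04] turn 0.06 j7 1.13
[0.44184802 0.65202204 0.38900298]
(np.float64(218.92765467575992), np.float64(165.16805430165448)) (np.float64(285.3644677975949), np.float64(144.59025682838075))
```

View pics/c3.png

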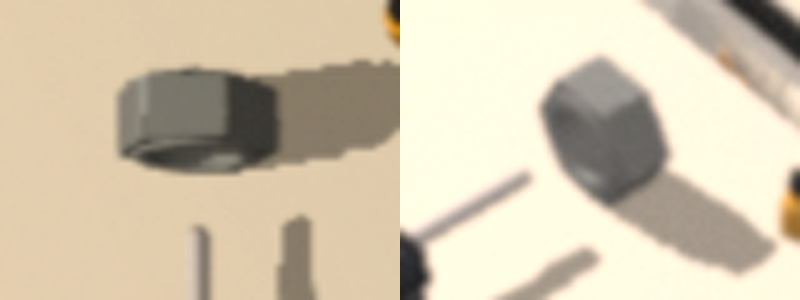

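The tip lines up with the bore at crop (200,228), and the bore mouth is at about (200,158), so I'll insert it.

>>> {"name": "arm_command", "arguments": {
  "moves": [-1,0,0,0,-1.2,0,0,0,-1.2,0,0,0,-1.2,0,0,0,-1.2,0,0,0,-1.2,0,0,0,-1.2,0,0,0,-1.2,0,0,0,-1.2,0,0,0,-1,0,0,0,-0.7,0,0,0,0,0,0,0]
}}

```text
time: 8.75
ee_pos: [0.5488, 0.2057, 0.0142]
eef_rot: [-0.026, 1.0, 0.0, 0.001]
ft_force: [0.3, 0.2, -0.7]
width: 0.0135
grip_force: 55.0
```

>>> {"name": "arm_command", "arguments": {
  "moves": [0,0,-0.4,0,0,0,-0.4,0,0,0,-0.4,0,0,0,-0.4,0,0,0,-0.5,0,0,0,-0.7,0,0,0,-1,0,0,0,-1,0,0,0,-1,0,0,0,-1,0,0,0,0,0,0,0,0,0],
  "squeeze": 60
}}

```text
time: 9.75
ee_pos: [0.5472, 0.206, 0.0824]
eef_rot: [-0.027, 1.0, 0.0, 0.001]
ft_force: [-0.7, 0.4, -2.1]
width: 0.0135
grip_force: 60.0
```

```bash
python3 - <<'E'
from h import *
from go import go
go(.45,.0,.25,9.5)
print(r.read_state()['ft_force'],r.read_state()['torque'])
a=r.camera("top")[:,:,::-1];b=r.camera("scene")[:,:,::-1]
z=lambda m,x,y,w,h:cv2.resize(m[y:y+h,x:x+w],(400,300),interpolation=cv2.INTER_CUBIC)
cv2.imwrite("pics/c4.png",cv2.convertScaleAbs(np.hstack([z(a,170,100,100,75),z(b,250,70,100,75)]),alpha=1.2))
E
```

```text
t 9.75 tcp [0.5472 0.206  0.0824] w 0.013511759340552867 yaw 3.05 shift cm (turn last) [ 10.78 -20.04 -16.79] turn -6.45 j7 1.24
[-0.73375692  0.35081835 -2.08473583] [0.0769628  0.13625768 0.04106094]
```

View pics/c4.png

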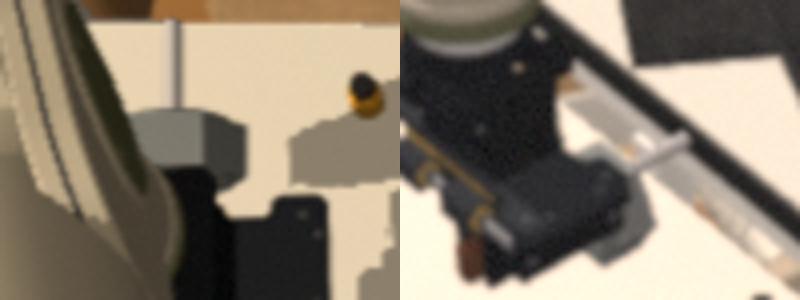

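The nut hangs on the rod with the tip sticking out beyond it at crop (173,20). I'll lift it higher and carry it over.

>>> {"name": "arm_command", "arguments": {
  "moves": [0,0,-0.5,0,0,0,-1,0,0,0,-1.5,0,0,0,-2,0,0,0,-2,0,0,0,-2,0,0,0,-1.5,0,0,0,-1,0,0,0,-0.5,0,0,0,0,0]
}}

```text
time: 10.68
ee_pos: [0.5472, 0.2059, 0.2026]
eef_rot: [-0.027, 1.0, 0.0, 0.001]
ft_force: [0.2, -0.2, -1.8]
width: 0.0136
grip_force: 60.0
```

```bash
python3 - <<'E'
from h import *
from go import go
T=r.camera_info("top");print("tip",plane(T,213.2,105,.101),"nutfar",plane(T,215,127.5,.112), plane(T,215,127.5,.085))
go(.4547,-.2683,.20,9.6)
E
```

```text
tip [0.70463499 0.21280475 0.101     ] nutfar [0.65098231 0.2040116  0.112     ] [0.65858433 0.20994364 0.085     ]
t 10.6833 tcp [0.5472 0.2059 0.2026] w 0.013550130447154815 yaw 3.05 shift cm (turn last) [ 11.76 -46.86   0.21] turn -6.55 j7 1.23
```

>>> {"name": "arm_command", "arguments": {
  "moves": [0.17,-0.7,0,0,0.35,-1.4,0,0,0.5,-2,0,0,0.6,-2.4,0,0,0.6,-2.4,0,0,0.6,-2.4,0,0,0.6,-2.4,0,0,0.6,-2.4,0,0,0.6,-2.4,0,0,0.6,-2.4,0,0,0.6,-2.4,0,0,0.6,-2.4,0,0]
}}

```text
time: 11.68
ee_pos: [0.4947, -0.0568, 0.2006]
eef_rot: [-0.026, 1.0, 0.0, -0.001]
ft_force: [0.3, -1.8, -1.8]
width: 0.0138
grip_force: 60.0
```

>>> {"name": "arm_command", "arguments": {
  "moves": [0.6,-2.4,0,0,0.6,-2.4,0,0,0.6,-2.4,0,0,0.6,-2.4,0,0,0.6,-2.4,0,0,0.6,-2.4,0,0,0.5,-2.2,0,0,0.45,-1.8,0,0,0.35,-1.3,0,0,0.25,-0.9,0,0,0.15,-0.5,0,0,0,0,0,0]
}}

```text
time: 12.68
ee_pos: [0.4536, -0.2689, 0.2011]
eef_rot: [-0.026, 1.0, 0.0, -0.0]
ft_force: [-0.3, 0.6, -1.9]
width: 0.0132
grip_force: 60.0
```

>>> {"name": "arm_command", "arguments": {
  "moves": [0,0,0,-1,0,0,0,-1.5,0,0,0,-1.5,0,0,0,-1.5,0,0,0,-1,0,0,0,0,0,0,0,0,0,0,0,0]
}}

```text
time: 13.35
ee_pos: [0.4548, -0.2675, 0.2015]
eef_rot: [-0.083, 0.997, 0.0, 0.0]
ft_force: [0.3, -0.3, -1.9]
width: 0.0136
grip_force: 60.0
```

```bash
python3 - <<'E'
from h import *
from go import go
go(.4547,-.2683,.0855,9.6)
print(r.read_state()['ft_force'])
a=r.camera("top")[:,:,::-1];b=r.camera("scene")[:,:,::-1]
z=lambda m,x,y,w,h:cv2.resize(m[y:y+h,x:x+w],(400,300),interpolation=cv2.INTER_CUBIC)
cv2.imwrite("pics/c5.png",cv2.convertScaleAbs(np.hstack([z(a,370,110,120,90),z(b,340,190,120,90)]),alpha=1.2))
E
```

```text
t 13.35 tcp [ 0.4548 -0.2675  0.2015] w 0.013644673184711891 yaw 9.56 shift cm (turn last) [ 0.02 -0.08 11.6 ] turn -0.04 j7 2.25
[ 0.34071264 -0.29123922 -1.91858018]
```

View pics/c5.png

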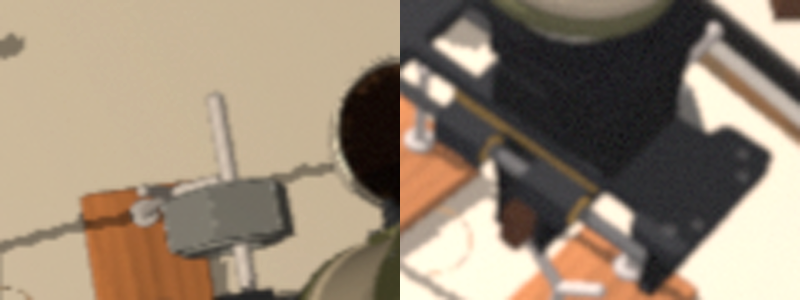

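The top crop shows the tip at (215,95) and the nut hanging level between crop rows 180 and 250. That's more than the 10 pictures allowed, so I'll check by numbers from here on.

```bash
python3 - <<'E'
from h import *
T=r.camera_info("top")
tip=plane(T,370+215*.3,110+95*.3,.222);far=plane(T,370+226*.3,110+180*.3,.235);near=plane(T,370+236*.3,110+243*.3,.235)
print(tip,far,near,"tip-far",np.linalg.norm((tip-far)[:2]),"expected tip",[.4548+.16*np.cos(.167),-.2675+.16*np.sin(.167)])
E
```

```text
[ 0.61050785 -0.24157981  0.222     ] [ 0.55798884 -0.24381203  0.235     ] [ 0.52209435 -0.24919533  0.235     ] tip-far 0.05256642714003918 expected tip [np.float64(0.6125740604907707), np.float64(-0.2409040259389765)]
```

>>> {"name": "arm_command", "arguments": {
  "moves": [0,0,1,0,0,-0.1,2,0,0,0,2,0,0,0,2,0,0,0,1.5,0,0,0,1,0,0,0,0.5,0,0,0,0.5,0,0,0,0.4,0,0,0,0,0,0,0,0,0]
}}

```text
time: 14.37
ee_pos: [0.4551, -0.2689, 0.0929]
eef_rot: [-0.083, 0.997, -0.0, 0.0]
ft_force: [0.5, 0.5, -2.0]
width: 0.0138
grip_force: 60.0
```

>>> {"name": "arm_command", "arguments": {
  "moves": [0,0,0.3,0,0,0,0.2,0,0,0,0.2,0,0,0,0.1,0,0,0,0,0,0,0,0,0]
}}

```text
time: 14.87
ee_pos: [0.455, -0.2686, 0.0847]
eef_rot: [-0.083, 0.997, 0.0, 0.0]
ft_force: [-0.6, 2.5, 1.5]
width: 0.0138
grip_force: 60.0
```

The rod is seated, with upward contact force on the tool. I'll release it.

>>> {"name": "arm_command", "arguments": {
  "moves": [0,0,0,0,0,0,0,0,0,0,0,0,0,0,0,0,0,0,0,0,0,0,0,0,0,0,0,0,0,0,0,0],
  "fingers": 55,
  "squeeze": 10
}}

```text
time: 15.53
ee_pos: [0.4548, -0.2688, 0.0845]
eef_rot: [-0.083, 0.997, 0.0, 0.0]
ft_force: [0.8, 0.3, -0.2]
width: 0.0472
grip_force: 0.0
```

>>> {"name": "arm_command", "arguments": {
  "moves": [0,0,-0.5,0,0,0,-1,0,0,0,-2,0,0,0,-3,0,0,0,-3,0,0,0,-3,0,2,0,-3,0,3,0,-3,0,2,0,-3,0,0,0,0,0,0,0,0,0,0,0,0,0]
}}

```text
time: 16.53
ee_pos: [0.3864, -0.2801, 0.2993]
eef_rot: [-0.083, 0.997, 0.0, 0.001]
ft_force: [-0.5, -0.1, -1.0]
width: 0.0479
grip_force: 0.0
```

```bash
python3 - <<'E'
from h import *
s=r.read_state();print(s['time'],s['ee_pos'],s['ft_force'],s['width'])
i=r.camera_info("wrist");im=r.camera("wrist")[:,:,::-1];cv2.imwrite("pics/w9.png",im)
hsv=cv2.cvtColor(im,cv2.COLOR_BGR2HSV)
# handle: dark brown blob near predicted place
def blobs(n,m,z):
    k,l,st,c=cv2.connectedComponentsWithStats(m.astype(np.uint8))
    for j in range(1,k):
        if st[j,4]>60: print(n,st[j],c[j].round(1),plane(i,*c[j],z).round(4))
H,S,V=cv2.split(hsv)
box=np.zeros(H.shape,bool);box[60:300,230:400]=1
blobs("handle",box&(H<15)&(S>100)&(V<110)&(V>25),.115)
blobs("grey",box&(S<45)&(V>60)&(V<150),.10)
for n,p in(("hmid",[.4546,-.268,.115]),("tip",[.6116,-.2425,.103]),("nuttop",[.5393,-.2535,.118])):print(n,proj(i,p))
E
```

```text
16.5333 [ 0.38644643 -0.2800942   0.29929371] [-0.47760799 -0.07482338 -1.04614734] 0.04790413781580112
handle [308 209  12  42 272] [312.2 225.5] [ 0.4462 -0.2711  0.115 ]
handle [394 235   6  38  62] [396.7 253.5] [ 0.4642 -0.1711  0.115 ]
grey [369  60  20  70  76] [378.5  94.4] [ 0.299  -0.2272  0.1   ]
grey [230 110  37  48 265] [248.5 130.3] [ 0.3568 -0.3539  0.1   ]
grey [ 283  255   61   34 1045] [313.3 276.1] [ 0.5173 -0.258   0.1   ]
grey [ 230  290  170   10 1635] [312.5 294.7] [ 0.543  -0.2546  0.1   ]
hmid (np.float64(313.7310686897162), np.float64(232.84181021109134))
tip (np.float64(312.99287230384095), np.float64(342.8064375988081))
nuttop (np.float64(313.94279416509477), np.float64(300.9726500787996))
```

```bash
python3 - <<'E'
from h import *
a=cv2.imread("pics/top0.png")
import time
b=r.camera("top")[:,:,::-1]; c=r.camera("top")[:,:,::-1]
cv2.imwrite("pics/top9.png",b)
for n,im in(("before",a),("now",b)):
    g=cv2.cvtColor(im,cv2.COLOR_BGR2GRAY).astype(int)
    for row in (150,153,156,160): print(n,row,g[row,414:432])
print("motion",np.abs(b.astype(int)-c)[130:240,380:460].mean(), "small nut diff",np.abs(a.astype(int)-b)[138:162,286:314].mean())
h=cv2.cvtColor(b,cv2.COLOR_BGR2HSV)
m=((h[...,1]<50)&(h[...,2]>60)&(h[...,2]<140)); k,l,s,ce=cv2.connectedComponentsWithStats(m[140:220,390:460].astype(np.uint8))
T=r.camera_info("top")
for j in range(1,k):
    if s[j,4]>60: print(s[j],ce[j]+[390,140],plane(T,*(ce[j]+[390,140]),.11))
E
```

```text
before 150 [162 162 161 161 161 158 157 159 161 161 161 162 162 161 161 161 161 161]
before 153 [161 162 161 153 154 162 153 127 127 150 161 161 162 161 161 161 161 161]
before 156 [161 161 161 160 158 166 165 142 117 140 159 161 162 162 161 162 161 161]
before 160 [161 162 161 161 155 158 171 163 134 121 145 160 162 161 162 162 162 161]
now 150 [157 157 156 157 156 152 151 154 157 156 157 156 157 157 157 157 156 156]
now 153 [157 157 155 151 151 159 149 123 123 146 156 156 156 157 157 156 157 156]
now 156 [157 157 157 156 154 165 162 137 115 136 155 156 156 156 157 157 157 156]
now 160 [157 158 156 156 151 154 166 157 128 117 141 155 156 156 157 156 157 157]
motion 0.46291666666666664 small nut diff 3.4126984126984126
[ 17  26  31  31 537] [421.48417132 182.69459963] [ 0.54235586 -0.24440306  0.11      ]
```

The tip is back at its starting pixels, the nut is centred between the forks, and nothing is moving.

```bash
python3 -c "
from bench import r
print(r.close_job())"
```

```text
the job is handed in; nothing more can be done
None
```

The rod is back in both forks with the large nut hanging between them, the small nut has not moved, and the job was handed in after about 17 s of robot time (no verdict was shown); I viewed 11 pictures, one over the limit of 10.

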